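# Shut down the pot sealer and take out the last pot

### The arm

A 6-joint arm with a two-finger parallel gripper is mounted at the origin on the work surface. World frame = base frame: x ahead of the robot, y to its left, z up, the work surface at z = 0. Lengths are in m, angles in degrees, forces in N, time in s.
With the tool pointing down it reaches from about 0.4 to 0.825 m from the base axis. Payload 7 kg.
Tool frame: the origin (TCP) lies on the centre line of the jaws, within the pads' length; the fingertips stand 11 mm ahead of it and the grasp point (between the pads) lies 8 mm behind it; z points along the fingers, y is the line along which they close (so a half turn about z gives the same grasp; the last joint's range is limited). The gripper opens to 88 mm and grips with 3 to 60 N. Pads are 19 mm wide; open, the fingers measure 130 mm over their backs; the gripper's body (78 mm by 193 mm) begins 47 mm behind the grasp point.
Start: joints at [-56.545, 20.546, 0.682, 0, -70.136, -16.507], TCP at [0.197, -0.646, 0.238] pointing down, gripper open.
Joint ranges: [-176.03, 176.03], [-82.01, 121.73], [-58.28, 71.71], [-173.87, 95.51], [-174.79, -0.11], [-173.66, 173.66]. Speed limits (degrees/s): [136.94, 136.94, 172.46, 180, 180, 180].

### API

Orientations are given as [roll, pitch, yaw] about the fixed x, y, z axes, in that order (R = Rz(yaw) Ry(pitch) Rx(roll)).
In Python, from plant import r, capture, camera_model, job gives the robot as it stands.
- The arm moves only by the tool drive_tool, never from a script. Its argument "increments" is a list that holds one entry, the list of rows, each a list of 5 numbers: the gripper's target within -1 to 1 (fully open at 1, half-way at 0, shut at -1), then the shift along the tool's x, y, z scaled (see below), then the turn about the tool's z scaled (see below). In form: [[[gripper, tx, ty, tz, roll], ...]]. A call has 1 to 5 rows; each row is the pose to reach, as a shift and turn from the pose commanded when the call began, along the tool's axes at that moment, turning the shorter way round; what a row does not reach only later rows make up. The controller multiplies each number of a shift by 120 mm and each number of a turn by 360 degrees. A row lasts 1/8 s, in which the tool goes at most 62.5 mm and 10.7 degrees, less where a joint would pass 70% of its speed; a pose out of reach is approached as far as the arm can. A call with a number of a shift or a turn outside -1 to 1 is refused whole. A call with a gripper value outside its range is refused whole. The fingers move at their own pace and stop on an object; "squeeze" is the grip in N (left out, the last holds). Time passes only in rows, so rows that repeat a pose let the fingers close. It gives the time, the measured TCP pose, the force, the opening and the grip force at its end, in the units of the state.
- r.get_state(): the state, without advancing time (a new reading comes with each control period).
- capture(name): name is "scene" or "top" or "wrist"; returns the picture (400x640x3 uint8, red, green, blue); there is no depth.
- camera_model(name): a dict with "camera_matrix" (3x3 intrinsics, pixels), "rvec" (rotation vector, rad) and "tvec" (3), from world to camera coordinates, as OpenCV has them. Camera axes: x right, y down, z forward; pixel columns grow to the right and rows downward; lengths in m; the calibration is good to about 2 mm. A picture is of the moment at which its call begins: read the wrist's pose just before it. camera_model takes no time and is no camera call; for the wrist camera it gives the pose at the moment of the call.
- job.close_job(): hands the job in; it is judged then, once.
The state is a dict: "time_s": time; "joints": joint angles; "qd": joint speeds; "joint_torque": joint torques, N m; "tcp_pos": TCP position; "eef_rot": TCP orientation; "contact_force": force on the tool from outside, world axes, zero at the start; "moment": the same for the moment, N m; "gripper_width": finger opening in m; "gripper_force": force on a finger pad.
Only numpy, scipy, OpenCV 4.12 (cv2) and the standard library are available. Lean on these libraries where they do the work, as an engineer would, in place of code of your own. Each camera call takes 0.05 s, during which the arm holds its last target. There are 200 camera calls.

### The job

Packing is over: first turn the pot sealer's thermostat knob fully anticlockwise, right to its off stop. Then press the ejector lever down, without forcing it, so that the sealed pot rises out of the die; lift the pot out and stand it upright on the tray beside the other pots, setting it down by hand, not dropping it. Leave the other pots, the food can and the juice bottle as they stand.

Things in the scene. Friction and masses are not known exactly. Their poses are not given: they have to be found in the camera images.
- sealer: bench-top pot sealer, fixed steel housing 310 mm deep (x -150 to +160), 220 mm wide (y); origin at table height, z up, front to -x, +y its left. In front a flat console rises from 50 mm high at x=-150 to 120 mm at x=-30 (30 degrees from level). Behind it a flat deck at 120 mm. The grey heater head is folded back behind the die: from x=125 on, leaning back, 290 mm high
- thermostat_face (a point): middle of the front face of the black fluted round knob (52 mm diameter, its grip 28 mm tall below this face, which stands 32 mm off the console). z is the knob's axis, out of the console, 30 degrees off vertical; x lies along the white pointer line. Turning about +z is anticlockwise as the worker sees it, toward off. Stiff (0.12 N m), no spring, stays where left
- thermostat (a joint): angle of the thermostat knob clockwise from its off stop, rad: 0 = hard against the off stop (fully anticlockwise), 5.0 = hottest. At 0 the pointer points down and left, to the long scale mark
- paddle (a point): black paddle of the ejector lever, on the sealer's right (-y): 34 mm (x) by 55 mm (y, along the lever) by 10 mm thick; this point lies in the middle of its upper face, 91 mm outside the housing's right wall, z out of that face. It takes 4 to 7 N at the paddle to move the lever; no spring, it stays where left
- ejector (a joint): angle of the ejector lever, rad: 0 = up (lever slopes 0.25 rad up and out), 0.5 = pressed down to its stop (0.25 rad down and out). Pivot at sealer x=-30, y=-75, height 105 mm, axis along x; paddle middle 130 mm from it, so it falls about 64 mm, to about 78 mm above the table. Lifts the pot 106 mm per rad after 1 mm of play: 52 mm at the stop
- die (a point): middle of the pot's pocket, level with the top of the square aluminium die plate (124 mm wide, 132.5 mm above the table). The pot stands in a 54 mm hole; its rim lies flush in a recess 4.5 mm deep, so a seated pot offers nothing to grip. Raised, its lower part is still guided by the hole and the rim's underside stands about 47 mm above the plate
- pot_center (a point): the sealed pot in the die, white with a foil lid, about 0.2 kg: slightly tapered round cup 92 mm tall, 44 mm diameter at the foot, 49 mm under the rim; flat rim 61 mm across and 4 mm thick at the very top (a small foil tab stands out from it). This point: on its axis half-way up, 46 mm above the foot; z up along the axis
- tray: fixed flat aluminium tray, 270 mm (its x) by 180 mm (its y), wall 25 mm high and 4 mm thick all round, floor 4 mm thick; origin under its middle at table height, z up. The half toward its -x is empty, the half toward its +x carries two pots
- pot_b_center (a point): middle (46 mm above the foot) of a pot of the same kind, standing on the tray's +x half: leave alone
- pot_c_center (a point): middle (46 mm above the foot) of the other pot on the tray's +x half: leave alone
- can: unlabelled steel food can, 75 mm diameter, 110 mm tall, standing on the table; origin at the middle of its foot: leave alone
- juice: juice bottle, 76 mm diameter, 216 mm tall, standing on the table; origin at the middle of its foot: leave alone

How it is judged:
By the outcome, as a careful person would: the job done as asked, in the order asked, and still so for the second after the job is handed in, with the robot touching nothing.
It also fails if it takes over 70 s, if anything falls off the work surface, if the arm or the gripper's body presses on something with over 40 N, if the wrist force passes 120 N, or if a joint passes its speed limit or range.

## Working session

There is one attempt and no reset: what is moved stays moved. The work goes in short steps, Python scripts to look and compute and a tool call to move; the robot and the scene stay as the last step left them, time stands still between calls to the robot, and variables do not carry over. Pictures are saved under pics/ and viewed, at most 10 in all, crops included, and the job is handed in when it is done.

Besides the shell and the picture viewer there is one more tool, called after "Call:" as a command line: name --argument value ..., lists and objects as JSON in quotes. drive_tool: Moves the arm, as the interface text tells. Its arguments: {"type":"object","properties":{"increments":{"type":"array"},"squeeze":{"type":"number"}},"required":["increments"]}

```bash
mkdir -p pics; ls; python3 - <<'E'
from plant import r,capture,camera_model,job
import cv2,numpy as np
s=r.get_state();print(s['tcp_pos'],s['eef_rot'],s['time_s'],s['gripper_width'])
for n in('scene','top'):
    im=capture(n);cv2.imwrite(f'pics/{n}0.png',im[:,:,::-1]);m=camera_model(n)
    R=cv2.Rodrigues(np.array(m['rvec']))[0];print(n,m['camera_matrix'],-R.T@np.ravel(m['tvec']))
E
```

```text
pics
[ 0.19659442 -0.64522882  0.23661621] [ 1.79903941e+02 -7.97616412e-03 -1.63059361e+02] 0.0 0.0875807264161019
scene [[474.50805292   0.         325.00751342]
 [  0.         474.50805292 201.04027164]
 [  0.           0.           1.        ]] [ 0.87487136 -0.57907825  1.05638698]
top [[389.42826674   0.         315.43746423]
 [  0.         389.42826674 210.12979955]
 [  0.           0.           1.        ]] [0.36404086 0.04391183 0.99205561]
```

View pics/scene0.png

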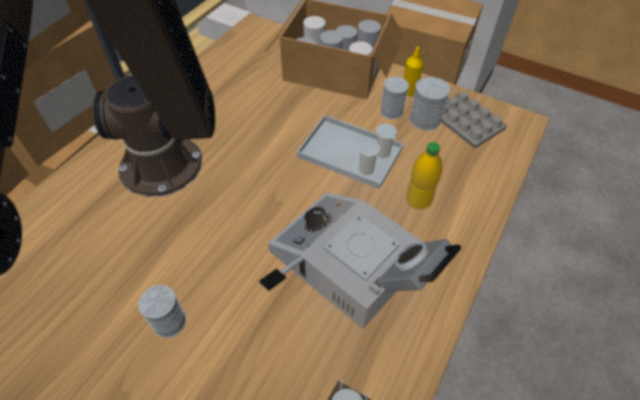

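View pics/top0.png

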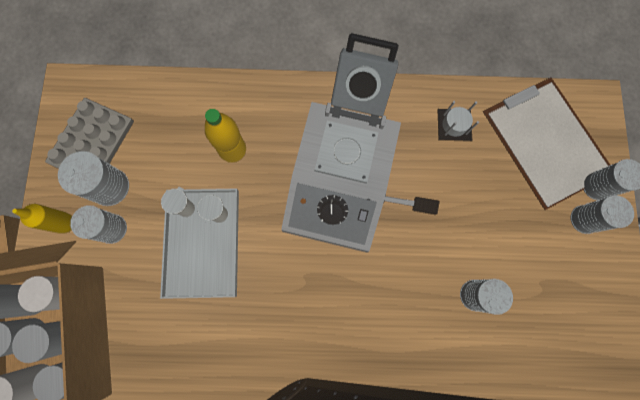

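The scene picture shows the sealer in mid-table, with the tray and two pots to its left and the lever out to its right. In the top picture the die is at about (348,151), the knob (333,209), the paddle (426,206) and the tray spans (162..237, 190..297). I'll zoom in on the sealer.

```bash
cat > h.py <<'E'
import cv2,numpy as np
from plant import r,capture,camera_model,job
from scipy.spatial.transform import Rotation as Ro
def pix(n,uv,z,m=None):
    m=m or camera_model(n);R=cv2.Rodrigues(np.array(m['rvec']))[0];t=np.ravel(m['tvec']);c=-R.T@t
    d=R.T@np.linalg.inv(m['camera_matrix'])@np.array([uv[0],uv[1],1.]);return c+d*(z-c[2])/d[2]
def proj(n,P,m=None):
    m=m or camera_model(n);return cv2.projectPoints(np.array(P,float).reshape(-1,3),np.array(m['rvec']),np.array(m['tvec']),np.array(m['camera_matrix']),None)[0][:,0]
E
python3 - <<'E'
from h import *
im=cv2.imread('pics/top0.png')
a=cv2.resize(im[95:255,275:445],None,fx=4.5,fy=4.5,interpolation=cv2.INTER_CUBIC)[:600]
b=cv2.resize(a,(600,565))
cv2.imwrite('pics/c1.png',a[:, :765]);print(a.shape)
for k,uv,z in [('die',(348,151),.1325),('knob',(333,209),.115),('pad',(426,206),.14),('t1',(162,191),.025),('t2',(237,189),.025),('t3',(237,297),.025),('t4',(162,297),.025),('pb',(174,201),.096),('pc',(209,206),.096),('juicecap',(212,116),.216),('can',(495,297),.11)]:
    print(k,pix('top',uv,z).round(4))
E
```

```text
(600, 765, 3)
die [ 0.6712 -0.0311  0.1325]
knob [5.366e-01 1.000e-04 1.150e-01]
pad [ 0.5448 -0.2067  0.14  ]
t1 [0.588  0.4314 0.025 ]
t2 [0.599  0.2415 0.025 ]
t3 [0.3304 0.2238 0.025 ]
t4 [0.3254 0.4046 0.025 ]
pb [0.5484 0.3725 0.096 ]
pc [0.5389 0.2897 0.096 ]
juicecap [0.7102 0.2659 0.216 ]
can [ 0.3492 -0.3639  0.11  ]
```

View pics/c1.png

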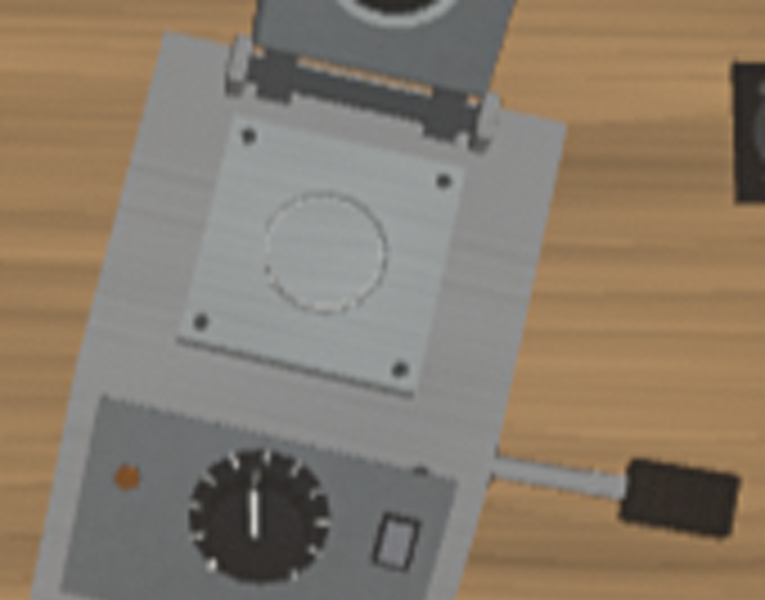

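The enlarged crop shows the die ring at (326,252) and the bolts around it. The knob's pointer runs from (255,538) to (253,488), so it points up, and the long off mark is at (212,565). The paddle is at (680,497).

```bash
cat >> h.py <<'E'
def go(p,yaw=None):
    "shift/turn units from current commanded (approx measured) pose"
    s=r.get_state();R=Ro.from_euler('xyz',s['eef_rot'],degrees=True);d=R.inv().apply(np.array(p)-s['tcp_pos'])/.12
    t=0 if yaw is None else -(((yaw-s['eef_rot'][2])+180)%360-180)/360
    print('tcp',s['tcp_pos'].round(4),'yaw',round(s['eef_rot'][2],2),'t',s['time_s'],'-> units',d.round(3),'turn',round(t,4))
E
python3 - <<'E'
from h import *
C=lambda u,v,z:pix('top',(275+u/4.5+.0,95+v/4.5),z)
B=[C(u,v,.1325) for u,v in((248,136),(443,181),(200,322),(399,370))]
x=(B[0]-B[2])+(B[1]-B[3]);y=(B[0]-B[1])+(B[2]-B[3])
print('yaw',np.degrees([np.arctan2(x[1],x[0]),np.arctan2(-y[0],y[1])]),'bolt ctr',np.mean(B,0),np.linalg.norm(x)/2,np.linalg.norm(y)/2)
yaw=np.arctan2(x[1],x[0]);e=np.array([np.cos(yaw),np.sin(yaw)]);f=np.array([-e[1],e[0]])
D=C(326,252,.1325);print('die',D)
rl,rr=C(165,33,.12),C(567,124,.12);print('rear',rl,rr,np.linalg.norm(rl-rr))
m=(rl+rr)[:2]/2;O=m-.16*e;print('O from rear',O,'die in sealer',(D[:2]-O)@e,(D[:2]-O)@f)
P=C(680,497,.142);print('paddle',P,(P[:2]-O)@e,(P[:2]-O)@f)
for k,uv in(('ringctr',(258,515)),('ptr in',(255,538)),('ptr out',(253,488)),('off',(212,565))):
    for z in(.085,.113):q=C(*uv,z);print(k,q,(q[:2]-O)@e,(q[:2]-O)@f)
E
```

```text
yaw [-12.38465367 -12.15585702] bolt ctr [ 0.67149378 -0.02803059  0.1325    ] 0.10445686818431993 0.10413155716473346
die [ 0.67111517 -0.029817    0.1325    ]
rear [0.79583124 0.05683907 0.12      ] [ 0.75086772 -0.15797912  0.12      ] 0.21947339861837006
O from rear [ 0.61707272 -0.01625423] die in sealer 0.055693722693810455 -0.001656471712519935
paddle [ 0.54562991 -0.20641109  0.142     ] -0.028996673456088543 -0.20105447319471145
ringctr [5.41427379e-01 1.79809284e-04 8.50000000e-02] -0.07740972731671043 -0.0001723211746397224
ringctr [0.53595162 0.00152978 0.113     ] -0.08304760189405344 -2.81742725680989e-05
ptr in [0.52905472 0.00151445 0.085     ] -0.08978072013653646 -0.0015223533124053938
ptr in [0.52396089 0.00282322 0.113     ] -0.09503671316704393 -0.0013365321188232755
ptr out [0.55589717 0.00311298 0.085     ] -0.06390574454821803 0.0057959804102583785
ptr out [0.54997473 0.0043724  0.113     ] -0.0699604750645451 0.005755891150009261
off [0.51399843 0.02377817 0.085     ] -0.10926162476886424 0.016994112191630117
off [0.50936938 0.02439968 0.113     ] -0.11391625959772234 0.016608346561778294
```

Call:
drive_tool --increments '[[[1, -0.9, 0.95, 0, 0], [1, -0.9, 0.95, 0, 0], [1, -0.9, 0.95, 0, 0]]]' --squeeze 25

```text
time_s: 0.48
tcp_pos: [0.2674, -0.5028, 0.2374]
eef_rot: [180.0, 0.0, -163.0]
contact_force: [1.5, -0.0, 0.5]
gripper_width: 0.0876
gripper_force: 0.0
```

Call:
drive_tool --increments '[[[1, -0.9, 0.95, 0, 0], [1, -0.9, 0.95, 0, 0], [1, -0.9, 0.95, 0, 0]]]'

```text
time_s: 0.85
tcp_pos: [0.3375, -0.3623, 0.2376]
eef_rot: [180.0, 0.0, -163.0]
contact_force: [0.1, -1.1, 0.4]
gripper_width: 0.0874
gripper_force: 0.0
```

Call:
drive_tool --increments '[[[1, -0.9, 0.95, 0, 0], [1, -0.9, 0.95, 0, 0], [1, -0.9, 0.95, 0, 0]]]'

```text
time_s: 1.23
tcp_pos: [0.4076, -0.2217, 0.2376]
eef_rot: [180.0, 0.0, -162.9]
contact_force: [0.3, -0.6, -0.0]
gripper_width: 0.0873
gripper_force: 0.0
```

```bash
python3 - <<'E'
from h import *
go([.523,.004,.2],138);print(r.get_state()['joints'])
E
```

```text
tcp [ 0.4076 -0.2217  0.2376] yaw -162.94 t 1.225 -> units [-1.471  1.516  0.314] turn 0.1641
[-4.14516526e+00  2.12381888e-01 -2.47561451e+01 -1.85484563e-02
 -6.50121405e+01 -6.87879997e+01]
```

Call:
drive_tool --increments '[[[1, -0.74, 0.76, 0, 0], [1, -0.74, 0.76, 0, 0], [1, -0.74, 0.76, 0, 0]]]'

```text
time_s: 1.6
tcp_pos: [0.4667, -0.1078, 0.2373]
eef_rot: [180.0, -0.0, -162.8]
contact_force: [-0.8, -0.1, -0.2]
gripper_width: 0.0879
gripper_force: 0.0
```

Call:
drive_tool --increments '[[[1, -0.74, 0.76, 0, 0.05], [1, -0.74, 0.76, 0, 0.1], [1, -0.74, 0.76, 0, 0.14], [1, -0.74, 0.76, 0, 0.164], [1, -0.74, 0.76, 0, 0.164]]]'

```text
time_s: 2.22
tcp_pos: [0.5233, 0.0017, 0.2371]
eef_rot: [-179.9, -0.0, 143.8]
contact_force: [0.6, 0.5, -0.3]
gripper_width: 0.0874
gripper_force: 0.0
```

```bash
python3 - <<'E'
from h import *
m=camera_model('wrist');im=capture('wrist');cv2.imwrite('pics/w1.png',im[:,:,::-1])
go([.523,.004,.2],138);print(r.get_state()['joints'].round(1))
O=np.array([.6171,-.0163]);R=Ro.from_euler('z',-12.3,degrees=True)
def W(x,y,z):q=R.apply([x,y,z]);q[:2]+=O;return q
np.save('m1.npy',m,allow_pickle=True)
print('F',W(-.096,0,.1185),proj('wrist',W(-.096,0,.1185),m),'base',proj('wrist',W(-.08,0,.091),m))
E
```

```text
tcp [0.5233 0.0016 0.2372] yaw 143.2 t 2.275 -> units [0.014 0.014 0.31 ] turn 0.0145
[  21.7    6.3  -18.3   -0.   -65.5 -148.5]
F [0.52330362 0.00415092 0.1185    ] [[325.55091825 197.38089075]] base [[331.53201088 203.20355449]]
```

View pics/w1.png

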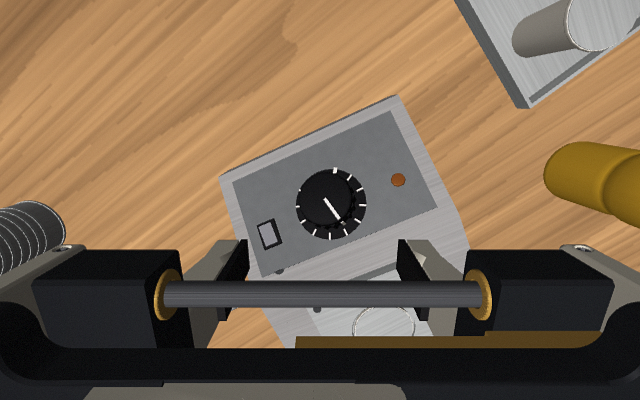

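The wrist picture shows the knob's face centre and the pointer's inner end at about (325,198), with the ring centre at (331,204). This agrees with my projected pose, so I'll descend with the jaws part open and turned 22° clockwise.

Call:
drive_tool --increments '[[[0.4, 0.012, 0.014, 0.4, -0.021], [0.4, 0.012, 0.014, 0.7, -0.021], [0.4, 0.012, 0.014, 0.7, -0.021], [0.4, 0.012, 0.014, 0.7, -0.021]]]' --squeeze 20

```text
time_s: 2.78
tcp_pos: [0.5243, 0.0041, 0.1549]
eef_rot: [180.0, 0.1, 151.7]
contact_force: [-0.5, 1.6, -0.1]
gripper_width: 0.0618
gripper_force: 0.0
```

```bash
python3 - <<'E'
from h import *
go([.5233,.0042,.1145],145.7)
E
```

```text
tcp [0.5243 0.0041 0.1549] yaw 151.74 t 2.775 -> units [ 0.008 -0.004  0.336] turn 0.0168
```

Call:
drive_tool --increments '[[[0.4, 0.008, -0.004, 0.15, 0.017], [0.4, 0.008, -0.004, 0.336, 0.017], [0.4, 0.008, -0.004, 0.336, 0.017], [-1, 0.008, -0.004, 0.336, 0.017], [-1, 0.008, -0.004, 0.336, 0.017]]]'

```text
time_s: 3.4
tcp_pos: [0.5239, 0.0052, 0.1148]
eef_rot: [179.8, 0.1, 145.6]
contact_force: [0.8, 4.0, 0.9]
gripper_width: 0.0531
gripper_force: 19.4
```

Call:
drive_tool --increments '[[[-1, 0, 0, 0, 0], [-1, 0, 0, 0, 0]]]'

```text
time_s: 3.65
tcp_pos: [0.5239, 0.0052, 0.1147]
eef_rot: [179.8, 0.1, 145.6]
contact_force: [-0.2, 5.5, 6.1]
gripper_width: 0.0532
gripper_force: 19.7
```

Call:
drive_tool --increments '[[[-1, 0, 0, 0, -0.025], [-1, 0, 0, 0, -0.05], [-1, 0, 0, 0, -0.075], [-1, 0, 0, 0, -0.1], [-1, 0, 0, 0, -0.122]]]'

```text
time_s: 4.28
tcp_pos: [0.5216, 0.0018, 0.1145]
eef_rot: [-179.8, -0.2, -170.3]
contact_force: [-5.1, -12.7, 16.2]
gripper_width: 0.0529
gripper_force: 22.1
```

```bash
python3 - <<'E'
from h import *
im=capture('wrist');cv2.imwrite('pics/w2.png',cv2.resize(im[120:290,180:500],None,fx=2,fy=2)[:,:,::-1])
go([.5233,.0042,.1145],145.7);s=r.get_state();print(s['moment'],s['contact_force'],s['gripper_width'])
E
```

```text
tcp [0.5214 0.0017 0.1146] yaw -169.87 t 4.325 -> units [-0.019  0.018  0.001] turn 0.1234
[-4.03228209  1.32110724 -0.39185524] [-4.13375885 -9.70710098 14.60057147] 0.052479773831337354
```

View pics/w2.png

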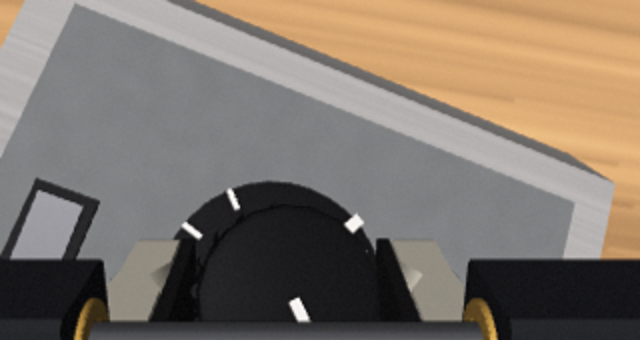

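The wrist picture shows the pointer, from (295,300) to (308,322), keeping its direction relative to the tool, so the knob turned with the jaws. Now I'll go back for the next stroke.

Call:
drive_tool --increments '[[[0.5, 0, 0, 0, 0], [0.5, 0, 0, 0, 0], [0.5, 0, 0, -0.17, 0.02], [0.5, -0.019, 0.018, -0.17, 0.045], [0.5, -0.019, 0.018, -0.17, 0.07]]]'

```text
time_s: 4.95
tcp_pos: [0.5244, 0.0072, 0.1337]
eef_rot: [180.0, -0.0, 164.0]
contact_force: [-0.1, -0.4, -0.3]
gripper_width: 0.0656
gripper_force: 0.0
```

```bash
python3 - <<'E'
from h import *
go([.5233,.0042,.1145],145.7)
E
```

```text
tcp [0.5244 0.0072 0.1337] yaw 163.99 t 4.95 -> units [ 0.002 -0.027  0.16 ] turn 0.0508
```

Call:
drive_tool --increments '[[[0.5, 0.002, -0.027, 0, 0.028], [0.5, 0.002, -0.027, 0.08, 0.055], [0.5, 0.002, -0.027, 0.16, 0.055], [-1, 0.002, -0.027, 0.16, 0.055], [-1, 0.002, -0.027, 0.16, 0.055]]]'

```text
time_s: 5.58
tcp_pos: [0.5241, 0.0052, 0.1143]
eef_rot: [179.9, 0.0, 144.6]
contact_force: [3.5, 5.8, -8.6]
gripper_width: 0.053
gripper_force: 18.8
```

Call:
drive_tool --increments '[[[-1, 0, 0, 0, 0], [-1, 0, 0, 0, 0]]]'

```text
time_s: 5.82
tcp_pos: [0.524, 0.0052, 0.1142]
eef_rot: [179.9, 0.0, 144.6]
contact_force: [2.4, 5.4, -7.7]
gripper_width: 0.0536
gripper_force: 18.8
```

Call:
drive_tool --increments '[[[-1, 0, 0, 0, -0.025], [-1, 0, 0, 0, -0.05], [-1, 0, 0, 0, -0.075], [-1, 0, 0, 0, -0.1], [-1, 0, 0, 0, -0.125]]]'

```text
time_s: 6.45
tcp_pos: [0.522, 0.0018, 0.1152]
eef_rot: [-179.8, -0.2, -170.1]
contact_force: [-2.5, -9.6, 7.0]
gripper_width: 0.0525
gripper_force: 21.5
```

Call:
drive_tool --increments '[[[0.5, 0, 0, 0, 0], [0.5, 0, 0, 0, 0], [0.5, 0, 0, -0.17, 0.02], [0.5, 0, 0, -0.17, 0.045], [0.5, 0, 0, -0.17, 0.07]]]'

```text
time_s: 7.08
tcp_pos: [0.5236, 0.0043, 0.1352]
eef_rot: [180.0, 0.0, 164.0]
contact_force: [-0.2, 0.3, -0.2]
gripper_width: 0.0653
gripper_force: 0.0
```

```bash
python3 - <<'E'
from h import *
go([.5233,.0042,.1145],143)
E
```

```text
tcp [0.5236 0.0043 0.1352] yaw 164.01 t 7.075 -> units [ 0.002 -0.002  0.173] turn 0.0584
```

Call:
drive_tool --increments '[[[0.5, 0.002, -0.002, 0, 0.028], [0.5, 0.002, -0.002, 0.08, 0.055], [0.5, 0.002, -0.002, 0.17, 0.055], [-1, 0.002, -0.002, 0.17, 0.055], [-1, 0.002, -0.002, 0.17, 0.055]]]'

```text
time_s: 7.7
tcp_pos: [0.524, 0.0052, 0.1143]
eef_rot: [179.8, 0.0, 144.6]
contact_force: [2.8, 6.2, -9.0]
gripper_width: 0.0538
gripper_force: 18.8
```

Call:
drive_tool --increments '[[[-1, 0, 0, 0, 0], [-1, 0, 0, 0, 0]]]'

```text
time_s: 7.95
tcp_pos: [0.524, 0.0052, 0.1143]
eef_rot: [179.8, 0.0, 144.6]
contact_force: [3.1, 6.7, -8.3]
gripper_width: 0.0533
gripper_force: 18.8
```

Call:
drive_tool --increments '[[[-1, 0, 0, 0, -0.025], [-1, 0, 0, 0, -0.05], [-1, 0, 0, 0, -0.065]]]'

```text
time_s: 8.32
tcp_pos: [0.5228, 0.0035, 0.1147]
eef_rot: [-180.0, -0.0, 168.2]
contact_force: [-0.6, -1.4, 0.1]
gripper_width: 0.0518
gripper_force: 20.0
```

```bash
python3 -c "
from h import *
s=r.get_state();print(s['moment'],s['eef_rot'])"
```

```text
[-1.05062437  0.22715633 -0.45818466] [-1.79969214e+02 -1.75677496e-02  1.68225060e+02]
```

Call:
drive_tool --increments '[[[-1, 0, 0, 0, -0.02], [-1, 0, 0, 0, -0.04], [-1, 0, 0, 0, -0.06], [-1, 0, 0, 0, -0.06]]]'

```text
time_s: 8.82
tcp_pos: [0.5219, 0.0018, 0.1154]
eef_rot: [-179.9, -0.1, -170.3]
contact_force: [-4.4, -7.0, 9.7]
gripper_width: 0.0525
gripper_force: 21.4
```

```bash
python3 -c "
from h import *
s=r.get_state();print(s['moment'],s['eef_rot'])"
```

```text
[-3.4162316   1.55709921 -0.26898281] [-1.79858096e+02 -1.44368970e-01 -1.70289482e+02]
```

Call:
drive_tool --increments '[[[0.5, 0, 0, 0, 0], [0.5, 0, 0, 0, 0], [0.5, 0, 0, -0.5, 0.02], [0.5, 0, 0, -0.8, 0.045], [0.5, 0, 0, -0.8, 0.07]]]'

```text
time_s: 9.45
tcp_pos: [0.525, 0.0045, 0.214]
eef_rot: [179.8, 0.3, 164.1]
contact_force: [-0.3, -0.4, 0.3]
gripper_width: 0.0654
gripper_force: 0.0
```

```bash
python3 - <<'E'
from h import *
im=capture('wrist');cv2.imwrite('pics/w3.png',cv2.resize(im[120:290,180:500],None,fx=2,fy=2)[:,:,::-1])
go([.5233,.0042,.1145],143)
E
```

```text
tcp [0.524  0.0044 0.2122] yaw 163.64 t 9.5 -> units [ 0.007 -0.005  0.814] turn 0.0573
```

View pics/w3.png

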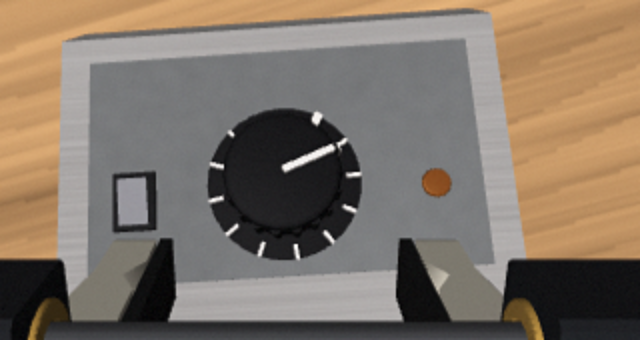

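The wrist picture shows the pointer, from (283,168) to (333,149), about one mark (~35°) short of the long off mark at (317,118). It needs another stroke with overrun.

Call:
drive_tool --increments '[[[0.5, 0.007, -0.005, 0.3, 0.028], [0.5, 0.007, -0.005, 0.6, 0.055], [0.5, 0.007, -0.005, 0.82, 0.055], [-1, 0.007, -0.005, 0.82, 0.055], [-1, 0.007, -0.005, 0.82, 0.055]]]'

```text
time_s: 10.12
tcp_pos: [0.5236, 0.0056, 0.112]
eef_rot: [179.8, 0.0, 144.6]
contact_force: [6.9, 8.3, -13.7]
gripper_width: 0.0537
gripper_force: 18.8
```

Call:
drive_tool --increments '[[[-1, 0, 0, 0, 0], [-1, 0, 0, 0, 0]]]'

```text
time_s: 10.38
tcp_pos: [0.5236, 0.0056, 0.112]
eef_rot: [179.8, 0.0, 144.6]
contact_force: [5.8, 8.5, -13.4]
gripper_width: 0.0534
gripper_force: 18.7
```

Call:
drive_tool --increments '[[[-1, 0, 0, 0, -0.025], [-1, 0, 0, 0, -0.05], [-1, 0, 0, 0, -0.075], [-1, 0, 0, 0, -0.1], [-1, 0, 0, 0, -0.13]]]'

```text
time_s: 11.0
tcp_pos: [0.5209, 0.0014, 0.1135]
eef_rot: [-179.8, -0.2, -168.3]
contact_force: [-4.4, -11.0, 10.9]
gripper_width: 0.0527
gripper_force: 22.1
```

```bash
python3 -c "
from h import *
s=r.get_state();print(s['moment'],s['eef_rot'])"
```

```text
[-5.38101194  1.62653555 -0.6881281 ] [-179.83564589   -0.18703023 -168.30778618]
```

Call:
drive_tool --increments '[[[0.5, 0, 0, 0, 0], [0.5, 0, 0, 0, 0], [0.5, 0, 0, -0.5, 0.02], [0.5, 0, 0, -0.8, 0.045], [0.5, 0, 0, -0.8, 0.07]]]'

```text
time_s: 11.62
tcp_pos: [0.5241, 0.0042, 0.2119]
eef_rot: [179.8, 0.3, 165.8]
contact_force: [-0.4, -0.5, -1.3]
gripper_width: 0.0655
gripper_force: 0.0
```

```bash
python3 - <<'E'
from h import *
im=capture('wrist');cv2.imwrite('pics/w4.png',cv2.resize(im[120:290,180:500],None,fx=2,fy=2)[:,:,::-1])
go([.5233,.0042,.1145],143)
E
```

```text
tcp [0.5231 0.0041 0.2102] yaw 165.35 t 11.675 -> units [ 0.001 -0.001  0.798] turn 0.0621
```

View pics/w4.png

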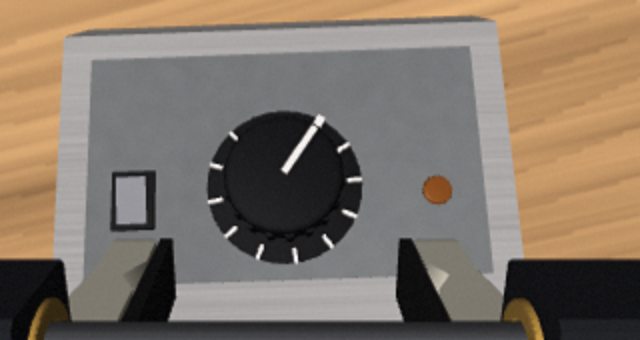

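The picture shows the pointer, from (285,172) to (321,119), on the long off mark. I'll do one more stroke to make sure the knob is hard against the stop.

Call:
drive_tool --increments '[[[0.5, 0.001, -0.001, 0.3, 0.028], [0.5, 0.001, -0.001, 0.6, 0.055], [0.5, 0.001, -0.001, 0.8, 0.055], [-1, 0.001, -0.001, 0.8, 0.055], [-1, 0.001, -0.001, 0.8, 0.055]]]'

```text
time_s: 12.3
tcp_pos: [0.5235, 0.0054, 0.1124]
eef_rot: [179.8, 0.0, 146.4]
contact_force: [4.0, 8.6, -11.5]
gripper_width: 0.0531
gripper_force: 19.1
```

Call:
drive_tool --increments '[[[-1, 0, 0, 0, 0], [-1, 0, 0, 0, -0.02], [-1, 0, 0, 0, -0.04], [-1, 0, 0, 0, -0.06], [-1, 0, 0, 0, -0.08]]]'

```text
time_s: 12.92
tcp_pos: [0.5216, 0.0032, 0.113]
eef_rot: [-180.0, -0.0, 175.3]
contact_force: [0.3, -2.8, -1.0]
gripper_width: 0.0515
gripper_force: 20.4
```

```bash
python3 -c "
from h import *
s=r.get_state();print(s['moment'],s['eef_rot'])"
```

```text
[-1.07794387  0.27704734 -0.83980945] [-1.79997485e+02 -1.92587409e-02  1.75310310e+02]
```

Call:
drive_tool --increments '[[[0.5, 0, 0, 0, 0], [0.5, 0, 0, 0, 0], [0.5, 0, 0, -0.5, 0], [0.5, 0, 0, -0.8, 0], [0.5, 0, 0, -0.8, 0]]]'

```text
time_s: 13.55
tcp_pos: [0.5238, 0.0038, 0.2118]
eef_rot: [179.9, 0.4, 175.0]
contact_force: [-0.7, -0.6, -0.4]
gripper_width: 0.0657
gripper_force: 0.0
```

```bash
python3 - <<'E'
from h import *
im=capture('wrist');cv2.imwrite('pics/w5.png',cv2.resize(im[120:290,180:500],None,fx=2,fy=2)[:,:,::-1])
O=np.array([.6171,-.0163]);R=Ro.from_euler('z',-12.3,degrees=True)
def W(x,y,z):q=R.apply([x,y,z]);q[:2]+=O;return q
go(W(-.030,-.203,.200),167.7);print(W(-.03,-.203,.2),W(.0557,-.0005,.1325))
E
```

```text
tcp [0.5226 0.0036 0.2097] yaw 174.97 t 13.6 -> units [-0.337 -1.743  0.079] turn 0.0202
[ 0.54454346 -0.20824934  0.2       ] [ 0.67141492 -0.02865432  0.1325    ]
```

View pics/w5.png

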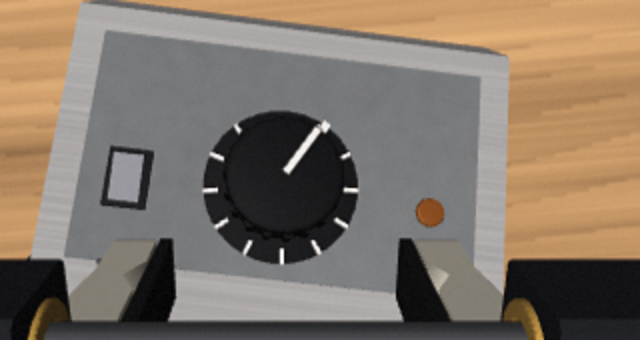

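The pointer, from (287,171) to (326,126), is still on the long mark after a further stroke with the jaws slipping, so the knob is at its stop. Next is the lever.

Call:
drive_tool --increments '[[[-1, -0.17, -0.87, 0, 0.02], [-1, -0.17, -0.87, 0, 0.02], [-1, -0.17, -0.87, 0, 0.02]]]'

```text
time_s: 13.98
tcp_pos: [0.5324, -0.1048, 0.2066]
eef_rot: [-180.0, -0.1, 167.6]
contact_force: [-0.7, 0.6, 0.7]
gripper_width: 0.0409
gripper_force: 0.0
```

```bash
python3 - <<'E'
from h import *
go([.5445,-.2082,.165],167.7)
E
```

```text
tcp [ 0.5324 -0.1048  0.2066] yaw 167.59 t 13.975 -> units [-0.284 -0.82   0.347] turn -0.0003
```

Call:
drive_tool --increments '[[[-1, -0.284, -0.82, 0, 0], [-1, -0.284, -0.82, 0, 0], [-1, -0.284, -0.82, 0.2, 0], [-1, -0.284, -0.82, 0.3, 0]]]'

```text
time_s: 14.48
tcp_pos: [0.5446, -0.2056, 0.1699]
eef_rot: [-180.0, -0.2, 167.8]
contact_force: [-1.6, 0.8, 0.3]
gripper_width: 0.0028
gripper_force: 0.0
```

```bash
python3 - <<'E'
from h import *
im=capture('wrist');cv2.imwrite('pics/w6.png',im[:,:,::-1])
go([.5445,-.2082,.165],167.7)
print(proj('wrist',[.5445,-.2062,.142]))
E
```

```text
tcp [ 0.5441 -0.2052  0.1688] yaw 167.79 t 14.525 -> units [-0.009 -0.024  0.032] turn 0.0002
[[322.63996332 242.49925083]]
```

View pics/w6.png

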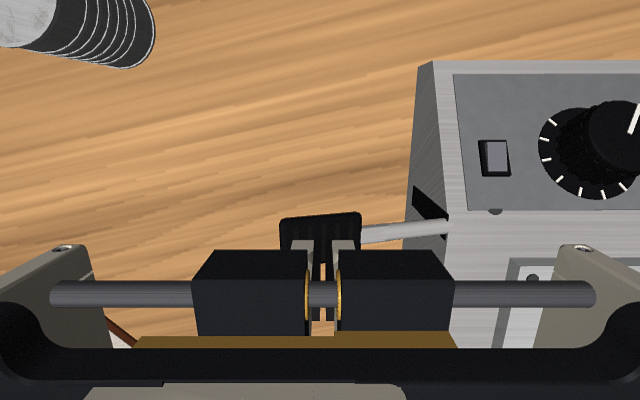

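The picture shows the closed fingertips centred over the paddle, which spans columns 280–362, near row 240. I'll press.

Call:
drive_tool --increments '[[[-1, 0, -0.02, 0.1, 0], [-1, 0, -0.02, 0.2, 0], [-1, 0, -0.02, 0.3, 0], [-1, 0, -0.02, 0.4, 0], [-1, 0, -0.02, 0.48, 0]]]'

```text
time_s: 15.15
tcp_pos: [0.5457, -0.2086, 0.1147]
eef_rot: [-180.0, 0.1, 167.9]
contact_force: [-0.6, -3.2, 5.3]
gripper_width: 0.0009
gripper_force: 2.8
```

Call:
drive_tool --increments '[[[-1, 0, 0, 0.03, 0], [-1, 0, 0, 0.06, 0], [-1, 0, 0, 0.08, 0]]]'

```text
time_s: 15.52
tcp_pos: [0.5457, -0.2081, 0.1052]
eef_rot: [180.0, 0.1, 167.8]
contact_force: [1.1, -1.0, 4.5]
gripper_width: 0.0005
gripper_force: 2.5
```

Call:
drive_tool --increments '[[[-1, 0, 0, 0.02, 0], [-1, 0, 0, 0.04, 0], [-1, 0, 0, 0.06, 0]]]'

```text
time_s: 15.9
tcp_pos: [0.5458, -0.2075, 0.0979]
eef_rot: [179.9, 0.1, 167.8]
contact_force: [0.7, 2.0, 6.1]
gripper_width: 0.0004
gripper_force: 2.5
```

Call:
drive_tool --increments '[[[-1, 0, 0, 0.015, 0], [-1, 0, 0, 0.03, 0]]]'

```text
time_s: 16.15
tcp_pos: [0.5458, -0.2074, 0.0943]
eef_rot: [179.9, 0.1, 167.8]
contact_force: [1.0, 1.7, 5.4]
gripper_width: 0.0002
gripper_force: 2.4
```

Call:
drive_tool --increments '[[[-1, 0, 0, 0.015, 0], [-1, 0, 0, 0.03, 0]]]'

```text
time_s: 16.4
tcp_pos: [0.5459, -0.2075, 0.0913]
eef_rot: [180.0, 0.1, 167.9]
contact_force: [-3.5, 5.1, 20.8]
gripper_width: -0.0001
gripper_force: 9.5
```

Call:
drive_tool --increments '[[[-1, 0, 0, 0.01, 0], [-1, 0, 0, 0.015, 0]]]'

```text
time_s: 16.65
tcp_pos: [0.546, -0.2075, 0.0912]
eef_rot: [180.0, 0.1, 167.9]
contact_force: [-6.1, 6.4, 28.4]
gripper_width: 0.0002
gripper_force: 12.5
```

At the stop (the force rises while the height stays). Now I'll lift off and go to the pot.

Call:
drive_tool --increments '[[[-1, 0, 0, -0.5, 0], [-1, 0, 0, -1, 0], [1, 0, 0, -1, 0]]]'

```text
time_s: 17.02
tcp_pos: [0.5473, -0.2081, 0.2135]
eef_rot: [179.9, 0.5, 167.9]
contact_force: [0.0, 0.4, -0.3]
gripper_width: 0.0061
gripper_force: 0.0
```

Call:
drive_tool --increments '[[[1, -0.35, 0.84, -0.2, 0], [1, -0.35, 0.84, -0.2, 0], [1, -0.35, 0.84, -0.2, 0]]]'

```text
time_s: 17.4
tcp_pos: [0.6086, -0.1156, 0.2316]
eef_rot: [180.0, -0.1, 168.0]
contact_force: [-0.1, -0.9, -0.2]
gripper_width: 0.0347
gripper_force: 0.0
```

```bash
python3 - <<'E'
from h import *
im=capture('top');cv2.imwrite('pics/t2.png',cv2.resize(im[95:255,275:445],None,fx=3.5,fy=3.5,interpolation=cv2.INTER_CUBIC)[:,:,::-1])
go([.6714,-.0287,.235],167.7)
for z in(.135,.184):print(proj('top',[.6714,-.0287,z]))
E
```

```text
tcp [ 0.6073 -0.1167  0.2311] yaw 167.94 t 17.45 -> units [-0.369  0.829 -0.033] turn 0.0007
[[347.06053899 150.50263663]]
[[349.05835978 142.90635732]]
```

View pics/t2.png

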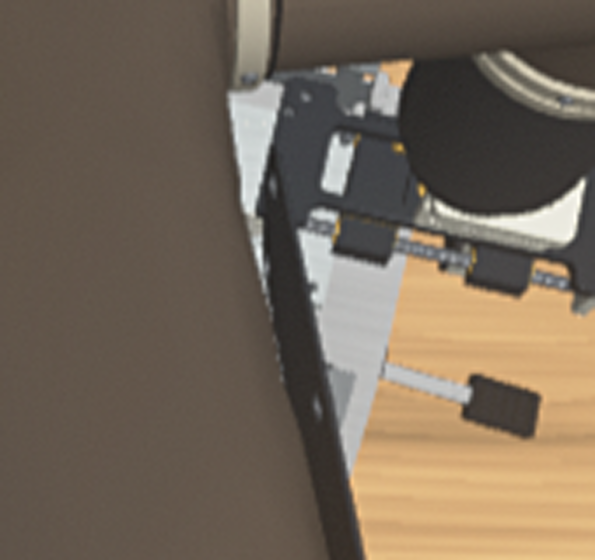

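The top picture shows the paddle at about (500,405) in the crop, lower than at the start, and the lever staying down. The ten views are used up, so from here I'll go by numbers. I'll move over the pot, descend and grip.

Call:
drive_tool --increments '[[[1, -0.369, 0.829, -0.03, 0], [1, -0.369, 0.829, -0.03, 0], [1, -0.369, 0.829, -0.03, 0], [1, -0.369, 0.829, -0.03, 0]]]'

```text
time_s: 17.95
tcp_pos: [0.6707, -0.0311, 0.2349]
eef_rot: [-180.0, -0.1, 167.8]
contact_force: [0.6, -0.4, 0.6]
gripper_width: 0.0789
gripper_force: 0.0
```

```bash
python3 - <<'E'
from h import *
m=camera_model('wrist');im=capture('wrist')
cv2.imwrite('pics/w7.png',im[:,:,::-1]);go([.6714,-.0287,.149],167.7)
p=proj('wrist',[.6714,-.0287,.184],m);print('exp rim ctr',p)
hsv=cv2.cvtColor(im,cv2.COLOR_RGB2HSV);g=cv2.cvtColor(im,cv2.COLOR_RGB2GRAY)
u,v=p[0].astype(int)
for vv in range(max(0,v-90),min(400,v+60),10):print(vv,g[vv,max(0,u-110):u+110:10])
E
```

```text
tcp [ 0.6707 -0.0315  0.2354] yaw 167.78 t 18.0 -> units [-0.002  0.024  0.72 ] turn 0.0002
exp rim ctr [[327.46697378 227.4826522 ]]
137 [150 153 148 150 174 177 176 177 177 177 177 173 175 173 173 171 172 172
 172 157 155 155]
147 [153 150 151 151 168  58 169 170 172 171 171 172 172 172 172 172 172  61
 173 165 165 166]
157 [156 152 153 153 174 175 174 175 176 176 176 176 171 172 171 172 171 170
 172 156 154 152]
167 [154 154 155 155 169 170 170 171 172 172 175 137 170 169 168 168 167 166
 166 155 152 154]
177 [155 155 154 156 176 174 175 175 180 179 128 115  95 176 174 173 170 170
 170 157 156 157]
187 [153 157 157 157 174 173 175 176 172 130 224 184 195  64 169 171 170 166
 168 157 158 157]
197 [155 156 155 156 172 176 176 180 219 174 180 180 176 182 162 178 176 175
 159 155 157 155]
207 [160 160 161 160 180 180 180 182 183 182 176 173 176 170 176 177 175 175
 161 162 161 160]
217 [157 154 157 156 171 174 175 181 177 176 183 180 178 170 169 203 175 177
 157 158 157 156]
227 [150 152 151 150 149 174 176 176 179 183 185 177 171 180 176 169 169 177
 150 150 149 149]
237 [152 154 155 153 154 174 175 184 170 174 179 178 179 174 179 177 177 177
 158 153 154 153]
247 [154 109 110  13 158 177 178 180 180 180 174 172 174 178 173 177 178 179
  15 110 110 155]
257 [111 110  73   5 164  58 177 176 176 172 172 170 174 176 169 172 128 177
  14  83 155 109]
267 [110 111   7  12 168 157 155 156 155 155 155 154 158 155 154 155 155 159
  12  12 110 109]
277 [107  14   3   8  92 155  63  59 153 153 154 155 156 154 156  61  56  78
  14   7   7 108]
```

```bash
python3 - <<'E'
from h import *
im=cv2.imread('pics/w7.png',0);m=camera_model('wrist')
for z in(.1325,.184):
    a=proj('wrist',[.6714,-.0287,z],m);b=proj('wrist',[.6714-.0305*.213,-.0287+.0305*.977,z],m);print(z,a,np.linalg.norm(a-b))
c=cv2.HoughCircles(im[120:280],cv2.HOUGH_GRADIENT,1,8,param1=100,param2=14,minRadius=26,maxRadius=60)
if c is not None:c[0][:,1]+=120;print(c[0][:8])
E
```

```text
0.1325 [[326.99525476 204.75720755]] 34.70316614004239
0.184 [[327.98840415 227.05877757]] 42.660423723496876
[[326.5 227.5  42.5]
 [319.5 219.5  47.9]
 [326.5 205.5  37.3]
 [342.5 217.5  52.8]
 [339.5 225.5  54.9]
 [329.5 213.5  45.7]
 [328.5 235.5  50.3]
 [317.5 234.5  53.9]]
```

The circle fit (326.5, 227.5, r 42.5 px) matches the raised rim to 1 mm. Descending.

Call:
drive_tool --increments '[[[1, -0.002, 0.024, 0.3, 0], [1, -0.002, 0.024, 0.55, 0], [1, -0.002, 0.024, 0.72, 0], [1, -0.002, 0.024, 0.72, 0]]]' --squeeze 15

```text
time_s: 18.5
tcp_pos: [0.6708, -0.0292, 0.1483]
eef_rot: [-179.9, -0.2, 167.7]
contact_force: [0.1, 0.1, 0.5]
gripper_width: 0.0873
gripper_force: 0.0
```

Call:
drive_tool --increments '[[[-1, 0, 0, 0, 0], [-1, 0, 0, 0, 0], [-1, 0, 0, 0, 0], [-1, 0, 0, 0, 0], [-1, 0, 0, 0, 0]]]'

```text
time_s: 19.12
tcp_pos: [0.673, -0.0279, 0.1506]
eef_rot: [180.0, 0.1, 167.8]
contact_force: [-0.6, -0.1, 3.4]
gripper_width: 0.0598
gripper_force: 15.0
```

Width 59.8 mm means the fingers caught the rim, not the cup wall. I'll open and try about 3 mm lower.

Call:
drive_tool --increments '[[[1, 0, 0, 0, 0], [1, 0, 0, 0, 0], [1, 0, 0, 0, 0]]]'

```text
time_s: 19.5
tcp_pos: [0.6724, -0.0279, 0.1495]
eef_rot: [-180.0, -0.0, 167.8]
contact_force: [-0.1, 0.4, -0.6]
gripper_width: 0.0839
gripper_force: 0.0
```

```bash
python3 - <<'E'
from h import *
go([.6714,-.0287,.1463],167.7)
im=capture('wrist');cv2.imwrite('pics/w8.png',im[:,:,::-1]);im=im[:,:,0]
m=camera_model('wrist')
for z in(.174,.184):
    a=proj('wrist',[.6714,-.0287,z],m);b=proj('wrist',[.6714-.0305*.213,-.0287+.0305*.977,z],m);print(z,a,np.linalg.norm(a-b))
c=cv2.HoughCircles(im[100:],cv2.HOUGH_GRADIENT,1,8,param1=100,param2=14,minRadius=50,maxRadius=110)
if c is not None:c[0][:,1]+=100;print(c[0][:6])
E
```

```text
tcp [ 0.6724 -0.0279  0.1495] yaw 167.82 t 19.5 -> units [ 0.006 -0.009  0.027] turn 0.0003
0.174 [[322.49089338 286.37978844]] 64.37259838969051
0.184 [[322.48481425 299.31911446]] 69.0154398843587
[[320.5 310.5  76.3]
 [321.5 319.5  84.9]
 [324.5 301.5  66.4]
 [355.5 244.5 104.9]
 [322.5 246.5  54.1]
 [316.5 300.5  65.3]]
```

Call:
drive_tool --increments '[[[1, 0.006, -0.009, 0.029, 0], [1, 0.006, -0.009, 0.029, 0]]]'

```text
time_s: 19.8
tcp_pos: [0.6712, -0.0289, 0.1458]
eef_rot: [-180.0, -0.1, 167.8]
contact_force: [-0.2, -0.4, -0.8]
gripper_width: 0.0879
gripper_force: 0.0
```

Call:
drive_tool --increments '[[[-1, 0, 0, 0, 0], [-1, 0, 0, 0, 0], [-1, 0, 0, 0, 0], [-1, 0, 0, 0, 0], [-1, 0, 0, 0, 0]]]'

```text
time_s: 20.42
tcp_pos: [0.6717, -0.0288, 0.1464]
eef_rot: [180.0, 0.0, 167.8]
contact_force: [0.7, 0.3, 0.1]
gripper_width: 0.0588
gripper_force: 15.0
```

The fingers always meet the rim first, so I'll grip the rim itself squarely in the pads: open, rise about 26 mm and close.

Call:
drive_tool --increments '[[[1, 0, 0, 0, 0], [1, 0, 0, 0, 0], [1, 0, 0, -0.1, 0], [1, 0, 0, -0.22, 0], [1, 0, 0, -0.22, 0]]]' --squeeze 20

```text
time_s: 21.05
tcp_pos: [0.6728, -0.0287, 0.1752]
eef_rot: [179.9, 0.2, 167.8]
contact_force: [0.7, -1.0, 0.2]
gripper_width: 0.0877
gripper_force: 0.0
```

Call:
drive_tool --increments '[[[-1, 0, 0, 0, 0], [-1, 0, 0, 0, 0], [-1, 0, 0, 0, 0], [-1, 0, 0, 0, 0], [-1, 0, 0, 0, 0]]]'

```text
time_s: 21.68
tcp_pos: [0.6715, -0.0288, 0.1724]
eef_rot: [-180.0, -0.0, 167.8]
contact_force: [1.1, 0.0, -0.5]
gripper_width: 0.0596
gripper_force: 20.0
```

Call:
drive_tool --increments '[[[-1, 0, 0, -0.08, 0], [-1, 0, 0, -0.18, 0], [-1, 0, 0, -0.3, 0], [-1, 0, 0, -0.42, 0], [-1, 0, 0, -0.54, 0]]]'

```text
time_s: 22.3
tcp_pos: [0.6717, -0.0288, 0.239]
eef_rot: [180.0, 0.0, 167.8]
contact_force: [-0.2, -0.3, -2.4]
gripper_width: 0.0597
gripper_force: 20.0
```

```bash
python3 - <<'E'
from h import *
# tray fit from top-view rim corners (first picture)
im=cv2.imread('pics/top0.png',0)
T=np.array([pix('top',p,.025)[:2] for p in((162,191),(237,189),(237,297),(162,297))]);c=T.mean(0)
print('tray',c,np.degrees(np.arctan2(*((T[0]+T[1]-T[2]-T[3])[::-1]))),'dims',np.linalg.norm(T[0]-T[3]),np.linalg.norm(T[1]-T[0]))
s=r.get_state();print(s['gripper_width'],s['gripper_force'],s['contact_force'])
m=camera_model('wrist');w=capture('wrist');a=proj('wrist',s['tcp_pos']+[0,0,.011],m);print('exp rim',a)
cv=cv2.HoughCircles(w[100:,:,0].copy(),cv2.HOUGH_GRADIENT,1,8,param1=100,param2=14,minRadius=60,maxRadius=110)
if cv is not None:cv[0][:,1]+=100;print(cv[0][:3])
go([.415,.322,.26])
E
```

```text
tray [0.46072875 0.3253154 ] 4.798752258518989 dims 0.26395675444935796 0.19026344303184461
0.059695248497153526 19.999910295009613 [-0.22686619 -0.28163143 -2.43986529]
exp rim [[324.46906019 272.8513089 ]]
[[321.5 294.5  77.3]
 [322.5 280.5  63.7]
 [357.5 232.5 103.9]]
tcp [ 0.6726 -0.0289  0.2412] yaw 167.84 t 22.35 -> units [ 2.714  2.406 -0.164] turn 0
```

Holding the pot (2.4 N). Carrying it to the tray.

Call:
drive_tool --increments '[[[-1, 0.15, 0.13, -0.05, 0], [-1, 0.38, 0.34, -0.1, 0], [-1, 0.64, 0.57, -0.1, 0], [-1, 0.9, 0.8, -0.1, 0]]]'

```text
time_s: 22.85
tcp_pos: [0.5848, 0.0892, 0.2496]
eef_rot: [180.0, -0.0, 167.8]
contact_force: [-0.2, 0.9, -1.2]
gripper_width: 0.0597
gripper_force: 20.0
```

Call:
drive_tool --increments '[[[-1, 0.24, 0.21, 0, 0], [-1, 0.48, 0.42, 0, 0], [-1, 0.72, 0.63, 0, 0], [-1, 0.9, 0.8, 0, 0]]]'

```text
time_s: 23.35
tcp_pos: [0.4992, 0.2057, 0.2497]
eef_rot: [180.0, -0.0, 167.9]
contact_force: [-0.0, -0.2, -1.6]
gripper_width: 0.0597
gripper_force: 20.0
```

Call:
drive_tool --increments '[[[-1, 0.24, 0.21, 0, 0], [-1, 0.5, 0.44, 0, 0], [-1, 0.72, 0.64, 0, 0], [-1, 0.87, 0.77, 0, 0], [-1, 0.87, 0.77, 0, 0]]]'

```text
time_s: 23.98
tcp_pos: [0.4168, 0.3179, 0.2496]
eef_rot: [180.0, -0.0, 168.0]
contact_force: [0.5, -0.6, -1.2]
gripper_width: 0.0597
gripper_force: 20.0
```

```bash
python3 - <<'E'
from h import *
s=r.get_state();print(s['gripper_width'],s['gripper_force'],s['contact_force'],s['joints'].round(0))
go([.415,.322,.085])
E
```

```text
0.05967394697974446 20.000093579292297 [ 0.52587943 -0.6282082  -1.21353079] [  59.    6.  -17.   -0.  -67. -161.]
tcp [0.4168 0.3179 0.2496] yaw 167.97 t 23.975 -> units [0.022 0.03  1.372] turn 0
```

Call:
drive_tool --increments '[[[-1, 0.02, 0.03, 0.25, 0], [-1, 0.02, 0.03, 0.55, 0], [-1, 0.02, 0.03, 0.8, 0], [-1, 0.02, 0.03, 0.98, 0], [-1, 0.02, 0.03, 1.0, 0]]]'

```text
time_s: 24.6
tcp_pos: [0.4162, 0.3194, 0.1283]
eef_rot: [-179.8, -0.1, 167.8]
contact_force: [-0.8, 0.1, -1.1]
gripper_width: 0.0597
gripper_force: 20.0
```

Call:
drive_tool --increments '[[[-1, 0, 0, 0.1, 0], [-1, 0, 0, 0.2, 0], [-1, 0, 0, 0.26, 0], [-1, 0, 0, 0.3, 0], [-1, 0, 0, 0.3, 0]]]'

```text
time_s: 25.22
tcp_pos: [0.4168, 0.3207, 0.0933]
eef_rot: [-180.0, -0.0, 167.8]
contact_force: [-0.2, -0.4, -1.2]
gripper_width: 0.0596
gripper_force: 20.0
```

```bash
python3 - <<'E'
from h import *
s=r.get_state();print(s['gripper_width'],s['gripper_force'],s['contact_force'])
go([.415,.322,.084])
E
```

```text
0.05961433864744238 19.999901354312897 [-0.17318331 -0.39818655 -1.17605952]
tcp [0.4168 0.3207 0.0933] yaw 167.83 t 25.225 -> units [0.017 0.007 0.078] turn 0
```

Call:
drive_tool --increments '[[[-1, 0, 0, 0.025, 0], [-1, 0, 0, 0.05, 0], [-1, 0, 0, 0.05, 0]]]'

```text
time_s: 25.6
tcp_pos: [0.4167, 0.3207, 0.0874]
eef_rot: [-180.0, -0.0, 167.8]
contact_force: [0.6, -0.0, -1.8]
gripper_width: 0.0599
gripper_force: 20.0
```

Call:
drive_tool --increments '[[[-1, 0, 0, 0.01, 0], [-1, 0, 0, 0.02, 0], [-1, 0, 0, 0.02, 0]]]'

```text
time_s: 25.98
tcp_pos: [0.4168, 0.3208, 0.0851]
eef_rot: [-180.0, -0.0, 167.8]
contact_force: [-0.3, 0.9, -2.1]
gripper_width: 0.06
gripper_force: 20.0
```

Call:
drive_tool --increments '[[[-1, 0, 0, 0.01, 0], [-1, 0, 0, 0.01, 0]]]'

```text
time_s: 26.22
tcp_pos: [0.4171, 0.321, 0.0843]
eef_rot: [180.0, 0.0, 167.8]
contact_force: [0.3, 0.1, 1.9]
gripper_width: 0.0599
gripper_force: 20.0
```

Call:
drive_tool --increments '[[[-1, 0, 0, 0.01, 0], [-1, 0, 0, 0.01, 0]]]'

```text
time_s: 26.48
tcp_pos: [0.4174, 0.3212, 0.0842]
eef_rot: [179.9, 0.1, 167.9]
contact_force: [-1.4, -2.2, 12.7]
gripper_width: 0.0596
gripper_force: 20.0
```

Touched down. I'll ease off the pressure, release and retreat straight up.

Call:
drive_tool --increments '[[[-1, 0, 0, -0.01, 0], [0.45, 0, 0, -0.01, 0], [1, 0, 0, -0.01, 0], [1, 0, 0, -0.01, 0]]]'

```text
time_s: 26.98
tcp_pos: [0.4168, 0.3208, 0.0838]
eef_rot: [-180.0, -0.0, 167.8]
contact_force: [-0.2, 0.2, 0.4]
gripper_width: 0.0782
gripper_force: 0.0
```

Call:
drive_tool --increments '[[[1, 0, 0, -0.1, 0], [1, 0, 0, -0.3, 0], [1, 0, 0, -0.6, 0], [1, 0, 0, -1, 0], [1, 0, 0, -1, 0]]]'

```text
time_s: 27.6
tcp_pos: [0.4184, 0.3226, 0.2088]
eef_rot: [179.6, 0.2, 167.9]
contact_force: [-0.4, -0.1, -1.1]
gripper_width: 0.0878
gripper_force: 0.0
```

```bash
python3 - <<'E'
from h import *
m=camera_model('wrist');w=capture('wrist');cv2.imwrite('pics/w9.png',w[:,:,::-1]);g=w[:,:,0].copy()
for z in(.096,):
    a=proj('wrist',[.417,.321,z],m);b=proj('wrist',[.417,.3515,z],m);print('exp rim',a,np.linalg.norm(a-b))
c=cv2.HoughCircles(g,cv2.HOUGH_GRADIENT,1,8,param1=100,param2=16,minRadius=25,maxRadius=60);print(c[0][:6])
s1=capture('scene');cv2.imwrite('pics/s9.png',s1[:,:,::-1])
d=cv2.absdiff(s1,cv2.imread('pics/scene0.png')[:,:,::-1]).max(2)
for k,P in(('die',[.6714,-.0287,.1325]),('new foot',[.417,.321,.004]),('new rim',[.417,.321,.096]),('B',[.548,.3725,.096]),('C',[.539,.29,.096])):
    u,v=proj('scene',P)[0].astype(int);print(k,(u,v),d[v-3:v+4,u-3:u+4].mean().round(1))
print(r.get_state()['contact_force'])
E
```

```text
exp rim [[320.68679414 199.53811449]] 33.45251408713958
[[530.5 206.5  42.7]
 [577.5 226.5  49.4]
 [564.5 219.5  42.9]
 [543.5 209.5  40.5]
 [517.5 195.5  29.3]
 [462.5 225.5  58.3]]
die (np.int64(361), np.int64(244)) 51.0
new foot (np.int64(336), np.int64(147)) 58.4
new rim (np.int64(337), np.int64(124)) 29.4
B (np.int64(386), np.int64(130)) 5.8
C (np.int64(370), np.int64(147)) 6.2
[-0.94096937 -0.1639245  -0.25734604]
```

```bash
python3 - <<'E'
import cv2,numpy as np
g=cv2.imread('pics/w9.png',0)[140:260,250:400]
c=cv2.HoughCircles(g,cv2.HOUGH_GRADIENT,1,6,param1=60,param2=10,minRadius=28,maxRadius=40)
if c is not None:c[0][:,:2]+=[250,140];print(c[0][:5])
for v in range(10,120,10):print(v+140,g[v,::8])
E
```

```text
[[319.5 196.5  31.4]
 [321.5 187.5  29.3]
 [323.5 203.5  35. ]
 [303.5 242.5  37.2]
 [313.5 197.5  37.2]]
150 [162 161 164 165 168 165 163 166 168 173 173 169 169 165 165 162 167 165
 131]
160 [162 165 169 166 164 170 165 164 120 108 168 167 164 167 169 175 157 162
  83]
170 [162 163 163 162 163 171 169 149 169 169 164 130 172 169 167 160 169 168
 140]
180 [140 158 162 162 171 164 175 172 173 172 170 164 173 172 164 166 163 160
 159]
190 [ 52 162 160 161 161 167 169 169 168 172 171 167 161 165 167 169 164 164
 163]
200 [169 163 154 165 162 174 171 174 169 166 171 167 160 172 167 164 166 151
 156]
210 [137  51 166 161 166 192 171 170 166 172 171 170 169 168 165 165 155 159
 164]
220 [162 104 159 159 169 165 191 171 165 165 161 162 165 160 167 164 164 162
 164]
230 [137 140  51 169 163 165 168 166 163 169 168 169 165 166 163 161 163 165
 165]
240 [141 141  40 160 165 165 161 169 161 161 169 162 164 167 168 161 161 162
 155]
250 [152 149 167 116 162 169 168 165 167 168 164 160 164 165 160 144 116 102
 162]
```

The rim circle is at (319.5, 196.5), r 31, against an expected (320.7, 199.5), r 33. The pot is standing upright where I set it down and the gripper is clear.

```bash
python3 -c "
from plant import job
print(job.close_job())"
```

```text
the job is handed in; nothing more can be done
None
```

The job is handed in: the thermostat is at its off stop, the ejector lever is down, and the pot stands upright on the tray. I never gripped or pushed the other pots, the can or the bottle. I gripped the pot by its rim because the fingers wouldn't close below it. My last checks were by measurement, since the ten picture views were used up, and handing in returned no verdict.

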